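# Tip a sample cassette flat on the shaker and fold the hold-down bail over it

### The job

On the shaker's black platform the sample cassette stands on its long edge in front of the aluminium stop rail. By pushing with the fingertips only, never lifting the cassette, gently push its top so that it tips over towards the rail and lies flat, lid up, push it along the platform until its long side lies flush against the rail, and only then push the upright wire bail over and down until it rests on the cassette. Leave the jars on the platform and everything else on the bench where they are.

Things in the scene. Friction and masses are not known exactly. Their poses are not given: they have to be found in the camera images.
- shaker: Orbital shaker, fixed, 300 (x) x 340 (y) mm, grey housing with a flat black platform, 280 x 320 mm, whose top is 100 mm above the bench. Origin: centre of its underside. x points from its control panel (robot side) to its far side, y to its left, z up. It may be turned up to 20 degrees.
- rail_face (a point): On the shaker: foot of the aluminium stop rail, middle of the face towards the cassette, on the platform top at shaker x = +60 mm; axes as the shaker's. The rail runs along y, 130 mm long, 22 mm thick, 28 mm high; two hinge cheeks 8 mm thick, 50 mm high, stand at its ends, y = +-55 mm.
- cassette: Loose box, 0.22 kg, 34 x 127 x 85 mm, grey, white lid with 4 x 6 silver discs. Starts standing on a 127 x 34 mm edge face on the platform, 97 to 110 mm before the rail. Origin: centre of that face. As it stands: z up (85 mm), y along its length, x through its thickness to the rail; the lid is the -x side. Lying as wanted, x points down, z to the rail, height 34 mm.
- cassette_mid (a point): Centre of the cassette box. Flat and flush against the rail it is at shaker x = +17.5 mm, 117 mm above the bench. Pushed near the top the standing cassette tips over its lower edge; leaning more than 22 degrees it falls by itself.
- bail (a joint): Angle (rad) of the hold-down bail, a U of 8 mm steel wire, arms 90 mm apart, hinged at shaker x = +73 mm, z = 140 mm. 0: level, arms pointing to the control panel, 2 mm above a flat cassette; 1.57: upright. Starts leaning back, 1.75 to 2.1. Friction holds it where it is left; 1 to 2 N at the bar moves it. On a flat cassette it stops at about -0.03.
- bail_bar (a point): Middle of the bail's cross bar (90 mm long, along shaker y, 8 mm thick with an 11 mm rubber sleeve that is look only), 75 mm from its hinge axis. Push it along its arc: from behind (rail side) while it is steep, from above once it is lower than about 0.5 rad; across the arc, friction jams it.
- jar_tall: Bystander: small screw-top jar, diameter 36, height 60 mm, standing on the platform beside the cassette, about 125 mm off the middle. Origin: centre of its underside, z up.
- jar_short: Bystander: small screw-top jar, diameter 36, height 45 mm, on the platform at the other side of the cassette. Origin: centre of its underside, z up.
- bottle: Bystander: white bottle, diameter 70, height 150 mm, on the bench. Origin: centre of its underside, z up.
- amber: Bystander: amber bottle, diameter 60, height 130 mm, on the bench. Origin: centre of its underside, z up.
- beaker: Bystander: glass beaker, diameter 70, height 90 mm, on the bench. Origin: centre of its underside, z up.
- tray: Bystander: blue open tray, 120 x 80 x 35 mm, on the bench. Origin: centre of its underside, z up.
There are look-alikes about, which are no part of the job. There is more than one size of the cassette; the job needs the largest.

How it is judged:
By the outcome, as a careful person would: the job done as asked, in the order asked, and still so for the second after the job is handed in, with the robot touching nothing.
It also fails if it takes over 64 s, if anything falls off the work surface, if the arm or the gripper's body presses on something with over 40 N, if the wrist force passes 120 N, or if a joint passes its speed limit or range.

### The arm

A 6-joint arm with a two-finger parallel gripper is mounted at the origin on the work surface. World frame = base frame: x ahead of the robot, y to its left, z up, the work surface at z = 0. Lengths are in m, angles in rad, forces in N, time in s.
With the tool pointing down it reaches from about 0.425 to 0.95 m from the base axis. Payload 3.5 kg.
Tool frame: the origin (TCP) lies midway between the tips of the shut fingers; the grasp point (between the pads) lies 19 mm behind it (ctrl.pinch_z is the distance from the TCP to the grasp point, in m); z points along the fingers, y is the line along which they close (so a half turn about z gives the same grasp; the last joint's range is limited). The gripper opens to 85 mm and grips with 20 to 120 N. Pads are 22 mm wide; open, the fingers measure 114 mm over their backs; the gripper's body (76 mm by 85 mm) begins 54 mm behind the grasp point. The pads swing forward as they close: fully open they stand 13 mm farther back than shut.
Start: joints at [1.063, 0.286, 1.577, -0, 1.279, -0.15], TCP at [0.236, 0.632, 0.231] pointing down, gripper open.
Joint ranges: [-2.77, 2.77], [-0.9, 2.22], [0.21, 2.48], [-1.53, 4.67], [0.24, 2.81], [-2.84, 2.84]. Speed limits (rad/s): [2.79, 2.79, 3.14, 3.14, 3.14, 3.14].

### API

Orientations are given as a unit quaternion [x, y, z, w].
In Python, from plant import get_state, viewer, sign_off, ctrl gives the robot as it stands. The module is installed in compiled form; this text tells all that it offers.
- The arm moves only by the shell command python3 -m handwheel 'ROWS' [FORCE]. ROWS is JSON, a list that holds one entry, the list of rows, each a list of 5 numbers: the finger opening in m, from 0 to 0.0854, then the shift along the tool's x, y, z in m, then the turn about the tool's z in degrees. In form: [[[claw, x, y, z, spin], ...]]. A call has 1 to 12 rows; each row shifts and turns the commanded pose from where the row before left it, along the tool's axes as they then stand; what a row does not reach is not made up. A row lasts 1/12 s, in which the tool goes at most 41.7 mm and 7.16 degrees, less where a joint would pass 70% of its speed; a pose out of reach is approached as far as the arm can. A call is refused whole if a number of a shift passes 0.0417 or a number of a turn 7.16, either way. A call with a gripper value outside its range is refused whole. The fingers move at their own pace and stop on an object; FORCE is the grip in N (left out, the last holds). Time passes only in rows, so rows that do not move let the fingers close. It gives the time, the measured TCP pose, the force, the opening and the grip force at its end, in the units of the state.
- get_state(): the state, without advancing time (a new reading comes with each control period).
- viewer.read_camera(name): name is "side" or "top" or "wrist"; returns the picture (480x640x3 uint8, blue, green, red); there is no depth.
- viewer.camera_params(name): a dict with "fov_y" (degrees; the focal length in pixels is half the picture's height over the tangent of half this angle, whatever the lens; pixels are square), "cx", "cy" (the principal point, pixels), "xyz" and "attitude" of the camera in the world; the wrist camera has in their place "hand_eye" (4x4, takes a point from camera to tool coordinates, whose origin is the TCP and whose axes are the flange's). Camera axes: x right, y up, looking along -z (the intrinsics and any distortion apply to the point x, -y, -z); pixel columns grow to the right and rows downward; lengths in m; the calibration is good to about 2 mm. A picture is of the moment at which its call begins: read the wrist's pose just before it. camera_params takes no time and is no camera call.
- sign_off(): hands the job in; it is judged then, once.
Trained networks look in the newest picture that a camera, given by its name, has taken for a name from the list of things; names that differ only in an ending like _2 or _b are one class to them, and where a whole thing is asked for, a point or a joint stands for the part that bears it (a point fixed in the world has none). Each returns a list of dicts, best first, with "confidence" (0 to 1); they miss things now and then, are a little off and sometimes report something else, mostly with a low value. They report only what shows in the picture. A call takes as long as a camera call. They do not tell look-alikes from the thing itself.
- viewer.look_for(camera, name): "extent" ([left, top, width, height] as shares, 0 to 1, of the picture: columns of its width, rows of its height, round what is visible of it).
- viewer.outline_of(camera, name): "mask" (480x640 bool, what is visible of it) and "extent" ([left, top, width, height] as shares, 0 to 1, of the picture: columns of its width, rows of its height, round what is visible of it).
- viewer.pinpoint(camera, name): "xy" ([column, row] as shares, 0 to 1, of the picture: columns of its width, rows of its height: a listed point, or the origin of a listed thing).
The state is a dict: "time": time; "qpos": joint angles; "dq": joint speeds; "joint_efforts": joint torques, N m; "eef_pos": TCP position; "tcp_rot": TCP orientation; "contact_force": force on the tool from outside, world axes, zero at the start; "wrist_torque": the same for the moment, N m; "opening": opening from 0.0 (shut) to 1.0 (fully open); "finger_force": force on a finger pad.
Only numpy, scipy, OpenCV 4.12 (cv2) and the standard library are available. Lean on these libraries where they do the work, as an engineer would, in place of code of your own. Each camera call takes 0.05 s, during which the arm holds its last target. There are 200 camera calls.

## Working session

There is one attempt and no reset: what is moved stays moved. The work goes in short steps, Python scripts to look and compute and a shell command to move; the robot and the scene stay as the last step left them, time stands still between calls to the robot, and variables do not carry over. Pictures are saved under pics/ and viewed, at most 10 in all, crops included, and the job is handed in when it is done.

```bash
mkdir -p pics; ls; cat > h.py <<'E'
import numpy as np, cv2
from scipy.spatial.transform import Rotation as R
from plant import get_state, viewer, ctrl
E
python3 - <<'E'
from h import *
s=get_state(); print({k:np.round(v,3).tolist() for k,v in s.items()})
for c in("top","side","wrist"):
    print(c,viewer.camera_params(c))
ims=[viewer.read_camera(c) for c in("top","side")]
cv2.imwrite("pics/top.png",ims[0]);cv2.imwrite("pics/side.png",ims[1])
for c in("top","side"):
  for n in("shaker","rail_face","cassette","cassette_mid","bail_bar","jar_tall","jar_short"):
    for d in viewer.pinpoint(c,n)[:3]: print(c,n,np.round(np.array(d["xy"])*[640,480],1),round(d["confidence"],2))
E
```

```text
pics
{'time': 0.0, 'qpos': [1.063, 0.287, 1.578, 0.0, 1.279, -0.15], 'dq': [-0.001, 0.001, 0.001, -0.0, -0.002, -0.0], 'joint_efforts': [0.001, -40.598, -29.263, -0.0, 0.006, 0.0], 'eef_pos': [0.236, 0.632, 0.23], 'tcp_rot': [0.178, 0.984, -0.001, -0.0], 'contact_force': [-0.711, -0.286, 0.181], 'wrist_torque': [0.02, -0.029, 0.044], 'finger_force': 0.0, 'opening': 0.999}
top {'fov_y': 54.30448575494818, 'cx': 326.1876109769802, 'cy': 250.7848253025642, 'xyz': array([0.25116713, 0.01221963, 1.07901924]), 'attitude': array([-0.06935529,  0.07608861,  0.74100145, -0.66356403])}
side {'fov_y': 56.91587674076044, 'cx': 323.2506716167077, 'cy': 242.64902038419822, 'xyz': array([ 0.2919641 , -0.69168039,  0.86973072]), 'attitude': array([ 0.37663569, -0.03475565, -0.09350026,  0.92097519])}
wrist {'fov_y': 71.65937512337231, 'cx': 318.3235750697647, 'cy': 234.7637485158536, 'hand_eye': array([[ 7.92568350e-04,  9.59420948e-01,  2.81976624e-01,
         7.06540004e-02],
       [ 9.99999684e-01, -7.77661261e-04, -1.64778183e-04,
        -6.57245960e-04],
       [ 6.11906564e-05,  2.81976666e
[... 272 characters left out ...]
e [402.  198.4] 0.74
top cassette_mid [285.3 242.3] 0.79
top cassette_mid [211.6 356.2] 0.67
top cassette_mid [408.6 192.7] 0.59
top bail_bar [265.3 156.8] 0.75
top jar_tall [224.5 247.6] 0.62
top jar_short [344.5 218.2] 0.51
side shaker [352.5 258.3] 0.73
side rail_face [381.7 225.1] 0.7
side rail_face [349.7 174.2] 0.51
side cassette [412.4 347.2] 0.97
side cassette [337.4 235. ] 0.85
side cassette [247.9 220.4] 0.62
side cassette_mid [337.9 218.4] 0.84
side cassette_mid [414.1 342.1] 0.82
side cassette_mid [244.5 214.5] 0.63
side bail_bar [401.2 186.4] 0.62
side jar_tall [332.  196.8] 0.47
side jar_short [368.4 268. ] 0.75
side jar_short [349.  452.1] 0.5
side jar_short [400.6 184.9] 0.29
```

View pics/top.png

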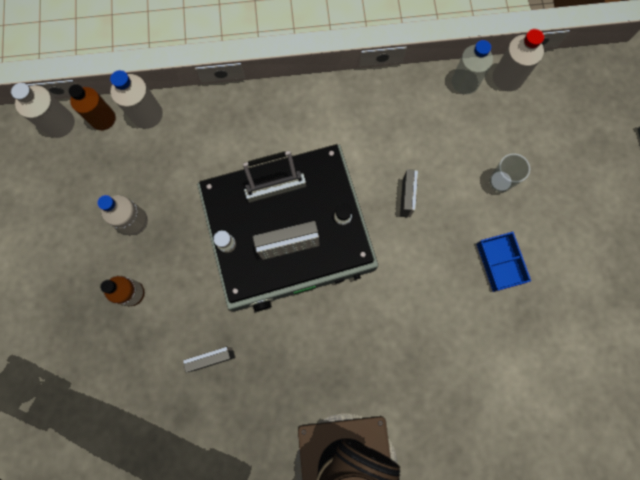

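View pics/side.png

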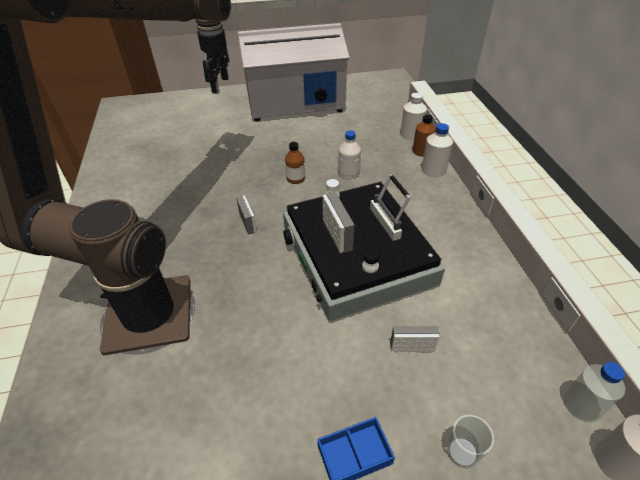

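Top view: target cassette at (286,240), rail at (275,188), bail bar at (270,158), jars at (224,240) and (344,216). The side view agrees: cassette at (338,220), bail at (398,195).

```bash
cat >> h.py <<'E'
def cam(c,s=None):
    p=viewer.camera_params(c); f=240/np.tan(np.radians(p["fov_y"])/2)
    if c=="wrist":
        s=s or get_state(); T=np.eye(4);T[:3,:3]=R.from_quat(s["tcp_rot"]).as_matrix();T[:3,3]=s["eef_pos"];T=T@p["hand_eye"]
        return T[:3,:3],T[:3,3],f,p["cx"],p["cy"]
    return R.from_quat(p["attitude"]).as_matrix(),np.array(p["xyz"]),f,p["cx"],p["cy"]
def ray(C,uv):
    M,o,f,cx,cy=C; return o,M@np.array([(uv[0]-cx)/f,-(uv[1]-cy)/f,-1])
def onz(C,uv,z):
    o,d=ray(C,uv); return o+d*(z-o[2])/d[2]
def proj(C,P):
    M,o,f,cx,cy=C; q=(np.atleast_2d(P)-o)@M
    return np.c_[cx+f*q[:,0]/-q[:,2],cy-f*q[:,1]/-q[:,2]]
def tri(C1,u1,C2,u2):
    (o1,d1),(o2,d2)=ray(C1,u1),ray(C2,u2)
    k=np.linalg.lstsq(np.c_[d1,-d2],o2-o1,rcond=None)[0]
    a,b=o1+k[0]*d1,o2+k[1]*d2; return (a+b)/2,np.linalg.norm(a-b)
E
python3 - <<'E'
from h import *
T,S=cam("top"),cam("side")
P=[]
for c,C,nm in(("top",T,"top"),("side",S,"side")):
    im=cv2.imread(f"pics/{nm}.png"); m=(im.max(2)<28).astype(np.uint8)
    m[:130]=0
    roi=np.zeros_like(m); 
    a=(190,135,390,315) if c=="top" else (280,180,445,310)
    roi[a[1]:a[3],a[0]:a[2]]=1; m*=roi
    n,l,st,_=cv2.connectedComponentsWithStats(m); k=1+st[1:,4].argmax()
    cn=cv2.findContours((l==k).astype(np.uint8),0,2)[0][0]; h=cv2.convexHull(cn)
    q=cv2.approxPolyDP(h,6,True)[:,0]; print(c,q.tolist())
    for u in q: print(onz(C,u,.1).round(4))
for n,a,b in(("rail",(278.7,193.9),(381.7,225.1)),("cas0",(286.6,248.3),(337.4,235)),("mid",(285.3,242.3),(337.9,218.4)),("bar",(265.3,156.8),(401.2,186.4)),("jt",(224.5,247.6),(332,196.8)),("js",(344.5,218.2),(368.4,268))):
    print(n,tri(T,a,S,b)[0].round(4),round(tri(T,a,S,b)[1],4))
E
```

```text
top [[336, 146], [371, 261], [230, 301], [201, 182]]
[ 0.6912 -0.0567  0.1   ]
[ 0.4224 -0.1008  0.1   ]
[0.3705 0.2032 0.1   ]
[0.6395 0.249  0.1   ]
side [[373, 185], [439, 263], [331, 298], [288, 206]]
[0.6174 0.2416 0.1   ]
[ 0.6872 -0.0707  0.1   ]
[ 0.42   -0.1189  0.1   ]
[0.3724 0.2019 0.1   ]
rail [0.5941 0.0811 0.0988] 0.0009
cas0 [0.475  0.0756 0.0918] 0.0067
mid [0.4747 0.0734 0.15  ] 0.0067
bar [0.6363 0.0931 0.2066] 0.0008
jt [0.4885 0.2059 0.1069] 0.0084
js [ 0.5212 -0.0556  0.1042] 0.0
```

```bash
python3 -m handwheel '[[[0,0,0,-0.02,-6],[0,0,0,-0.02,-6],[0,0,0,-0.02,-6],[0,0,0,-0.02,-6],[0,0,0,-0.01,-6],[0,-0.006,-0.038,0,0],[0,-0.006,-0.038,0,0],[0,-0.006,-0.038,0,0],[0,-0.006,-0.038,0,0],[0,-0.006,-0.038,0,0],[0,-0.006,-0.038,0,0]]]'
python3 -m handwheel '[[[0,-0.006,-0.038,0,0],[0,-0.006,-0.038,0,0],[0,-0.006,-0.038,0,0],[0,-0.006,-0.038,0,0],[0,-0.006,-0.038,0,0],[0,-0.006,-0.038,0,0],[0,-0.006,-0.038,0,0],[0,-0.006,-0.038,0,0],[0,-0.006,-0.038,0,0],[0,-0.006,-0.02,0,0],[0,0,0,0,0]]]'
python3 - <<'E'
from h import *
s=get_state(); C=cam("wrist",s); print(s["eef_pos"],R.from_quat(s["tcp_rot"]).as_matrix().round(3).tolist(),s["qpos"])
im=viewer.read_camera("wrist"); cv2.imwrite("pics/w1.png",im)
T,S=cam("top"),cam("side")
for n in("rail_face","cassette","cassette_mid","bail_bar","jar_tall","jar_short"):
    for d in viewer.pinpoint("wrist",n)[:2]: print(n,(np.array(d["xy"])*[640,480]).round(1),round(d["confidence"],2))
a=np.radians(9.5);A=np.array([[np.cos(a),-np.sin(a)],[np.sin(a),np.cos(a)]])
for z,p in((.1,(-.14,-.16)),(.1,(-.14,.16)),(.1,(.14,.16)),(.1,(.14,-.16)),(.1,(.06,-.065)),(.1,(.06,.065))):
    print(p,proj(C,np.r_[A@p+[.531,.0737],z]).round(1))
E
```

```text
time: 1.72
eef_pos: [0.3096, 0.4116, 0.3214]
tcp_rot: [-0.083, 0.997, 0.0, 0.0]
contact_force: [1.3, -0.2, 0.4]
opening: -0.006
finger_force: 0.0
time: 2.63
eef_pos: [0.4295, 0.0629, 0.3214]
tcp_rot: [-0.08, 0.997, -0.001, 0.0]
contact_force: [0.1, -0.4, -0.2]
opening: 0.005
finger_force: 0.0
[0.42948155 0.06289282 0.32144677] [[-0.987, -0.16, 0.001], [-0.16, 0.987, -0.001], [-0.001, -0.001, -1.0]] [-8.84998605e-02 -3.30966218e-01  2.02092193e+00 -1.18727008e-03
  1.45080887e+00 -1.81934612e+00]
rail_face [209.8 270. ] 0.36
cassette [121.7 265.7] 0.86
cassette [317.7 245.3] 0.77
cassette_mid [319.3 254.9] 0.9
cassette_mid [513.4  74.5] 0.59
jar_tall [425.2 273.1] 0.97
jar_short [208.8 270.8] 0.81
(-0.14, -0.16) [[165.1 169.7]]
(-0.14, 0.16) [[462.6 168.3]]
(0.14, 0.16) [[437.5 385. ]]
(0.14, -0.16) [[193.8 385.8]]
(0.06, -0.065) [[262.9 332.2]]
(0.06, 0.065) [[367.3 331.8]]
```

View pics/w1.png

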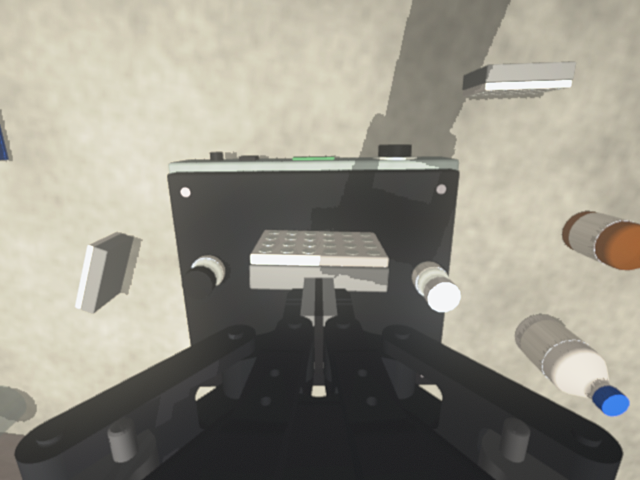

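The wrist view (robot at the top) shows the lid face at rows 231–255, its top face at rows 255–291, columns 249–388. Jars stand at (208,270) and (440,290), and the fingers hide the rail.

```bash
python3 - <<'E'
from h import *
C=cam("wrist")
a=np.radians(9.5);A=np.array([[np.cos(a),-np.sin(a)],[np.sin(a),np.cos(a)]])
def sh(p): return (A.T@(p[:2]-[.531,.0737])).round(4)
for n,u,z in(("backR",(249.5,291),.185),("backL",(387,292),.185),("frR",(250,254),.185),("frL",(388,254),.185),("botR",(262,231),.1),("botL",(379,233),.1),("corner-",(168,170),.1),("corner+",(459,170),.1),("screw-",(185,192),.1),("screw+",(441,189),.1),("jt",(440,295),.16),("js",(210,270),.145)):
    p=onz(C,u,z); print(n,p.round(4),"shaker",sh(p))
E
```

```text
backR [0.5022 0.0149 0.185 ] shaker [-0.0381 -0.0532]
backL [0.482  0.1394 0.185 ] shaker [-0.0374  0.0729]
frR [0.4663 0.0114 0.185 ] shaker [-0.0741 -0.0508]
frL [0.4458 0.132  0.185 ] shaker [-0.0744  0.0715]
botR [0.4696 0.0086 0.1   ] shaker [-0.0713 -0.0541]
botL [0.4496 0.1399 0.1   ] shaker [-0.0693  0.0787]
corner- [ 0.4188 -0.0993  0.1   ] shaker [-0.1392 -0.1521]
corner+ [0.3662 0.2094 0.1   ] shaker [-0.1401  0.161 ]
screw- [ 0.4396 -0.0799  0.1   ] shaker [-0.1155 -0.1365]
screw+ [0.3893 0.1958 0.1   ] shaker [-0.1196  0.1438]
jt [0.4875 0.2003 0.16  ] shaker [-0.022  0.132]
js [ 0.5062 -0.0334  0.145 ] shaker [-0.0422 -0.1016]
```

```bash
python3 -m handwheel '[[[0.05,0,0.005,0.039,0],[0.05,0,0,0.039,0],[0.05,0,0,0.039,0],[0.05,0,0,0.037,0],[0.05,0,0,0,0],[0.05,0,0,0,0],[0.05,-0.005,0,0,0],[0.05,-0.005,0,0,0],[0.05,-0.004,0,0,0],[0.05,-0.003,0,0,0],[0.05,-0.003,0,0,0]]]'
python3 -m handwheel '[[[0.05,-0.002,0,0,0],[0.05,-0.002,0,0,0],[0.05,-0.002,0,0,0],[0.05,-0.002,0,0,0],[0.05,-0.002,0,0,0],[0.05,-0.002,0,0,0],[0.05,0,0,0,0]]]'
python3 - <<'E'
from h import *
im=viewer.read_camera("side"); w=viewer.read_camera("wrist")
cv2.imwrite("pics/a1.png",np.hstack([cv2.resize(im[150:330,260:460],(400,360)),cv2.resize(w,(400,300))[:300] if 0 else cv2.copyMakeBorder(cv2.resize(w,(400,300)),0,60,0,0,0)]))
E
```

```text
time: 3.9
eef_pos: [0.4485, 0.0744, 0.1688]
tcp_rot: [-0.083, 0.997, -0.0, 0.001]
contact_force: [-0.8, 0.7, 0.3]
opening: 0.584
finger_force: 0.4
time: 4.48
eef_pos: [0.4595, 0.0764, 0.1673]
tcp_rot: [-0.083, 0.997, 0.0, 0.0]
contact_force: [0.1, -0.1, 0.5]
opening: 0.584
finger_force: 0.1
```

View pics/a1.png

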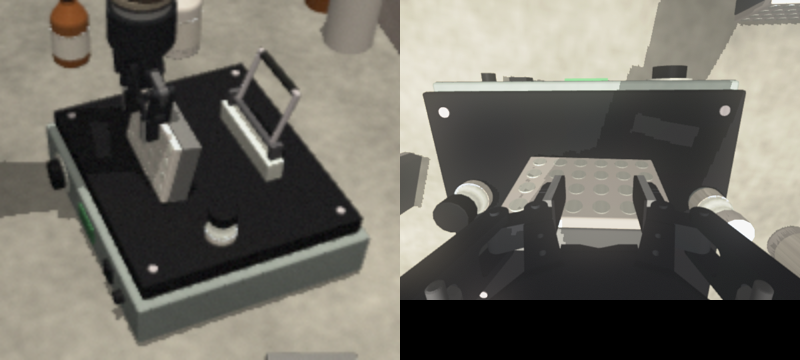

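The fingers touch the lid near the top, centred on it at about (600,190) in the wrist half, and the cassette has begun to lean.

```bash
python3 -m handwheel '[[[0.05,-0.003,0,0,0],[0.05,-0.003,0,0,0],[0.05,-0.003,0,0,0],[0.05,-0.003,0,0,0],[0.05,-0.003,0,0,0],[0.05,-0.003,0,0,0],[0.05,-0.003,0,0,0],[0.05,-0.003,0,0,0],[0.05,-0.003,0,0,0],[0.05,-0.002,0,0,0],[0.05,0,0,0,0],[0.05,0,0,0,0]]]'
python3 - <<'E'
from h import *
im=viewer.read_camera("side"); w=viewer.read_camera("wrist")
cv2.imwrite("pics/a2.png",np.hstack([cv2.resize(im[150:330,260:460],(400,360)),cv2.copyMakeBorder(cv2.resize(w,(400,300)),0,60,0,0,0)]))
E
```

```text
time: 5.58
eef_pos: [0.4878, 0.0812, 0.1673]
tcp_rot: [-0.083, 0.997, -0.0, -0.0]
contact_force: [-0.5, -0.4, -0.7]
opening: 0.586
finger_force: 0.0
```

View pics/a2.png

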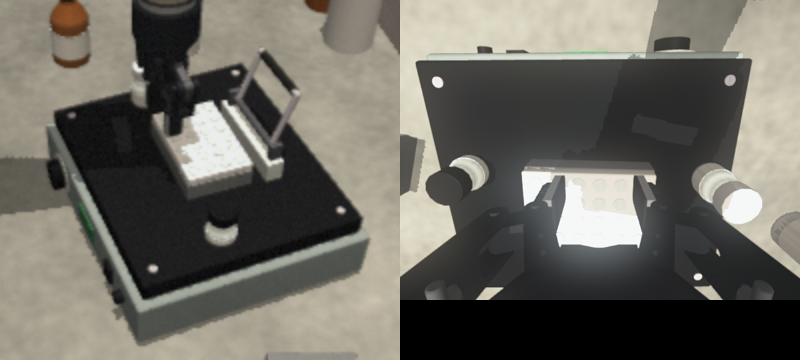

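The cassette lies flat, lid up, with a gap left to the rail. I back off and measure the near face.

```bash
python3 -m handwheel '[[[0.05,0.018,0,0,0],[0.05,0.018,0,0,0],[0.05,0.015,0,0,0],[0.05,0,0,0,0],[0.05,0,0,0,0]]]'
python3 - <<'E'
from h import *
s=get_state();C=cam("wrist",s);w=viewer.read_camera("wrist");cv2.imwrite("pics/w2.png",w)
v=viewer.outline_of("wrist","cassette")
a=np.radians(9.5);A=np.array([[np.cos(a),-np.sin(a)],[np.sin(a),np.cos(a)]])
for d in v:
    print(np.round(np.array(d["extent"])*[640,480,640,480]),d["confidence"])
    m=d["mask"]
    for c in range(230,440,25):
        r=np.where(m[:,c])[0]
        if len(r): print(c,r.min(),r.max(),(A.T@(onz(C,(c,r.min()),.1)[:2]-[.5305,.0765])).round(4))
for c in(270,320,370): print(c,w[200:330:3,c].mean(1).astype(int).tolist())
E
```

```text
time: 6.1
eef_pos: [0.4374, 0.0728, 0.1675]
tcp_rot: [-0.083, 0.997, -0.0, 0.001]
contact_force: [-0.3, 0.3, -0.1]
opening: 0.581
finger_force: 0.0
[  2. 265.  36. 103.] 0.72
[252. 325. 136.  70.] 0.67
255 358 391 [-0.0076 -0.0359]
280 323 388 [-0.0367 -0.0166]
305 324 393 [-0.0359  0.0012]
330 324 393 [-0.0359  0.0189]
355 325 389 [-0.0351  0.0368]
380 353 392 [-0.0119  0.0558]
[532.   0. 107.  66.] 0.64
270 [72, 70, 68, 68, 66, 65, 64, 63, 63, 61, 61, 60, 59, 59, 46, 46, 46, 45, 44, 45, 46, 45, 45, 46, 45, 46, 46, 53, 59, 60, 62, 62, 63, 64, 67, 67, 69, 70, 73, 74, 76, 90, 96, 98]
320 [70, 69, 68, 63, 62, 54, 55, 53, 51, 48, 50, 48, 48, 48, 46, 45, 45, 44, 46, 45, 44, 46, 44, 45, 47, 47, 48, 50, 49, 52, 53, 54, 56, 58, 60, 63, 64, 69, 78, 79, 82, 86, 102, 104]
370 [54, 53, 53, 54, 50, 49, 48, 49, 47, 47, 47, 46, 46, 46, 45, 44, 44, 44, 43, 43, 43, 44, 43, 44, 45, 46, 47, 47, 48, 49, 51, 50, 53, 55, 55, 57, 59, 61, 64, 70, 75, 76, 91, 98]
```

View pics/w2.png

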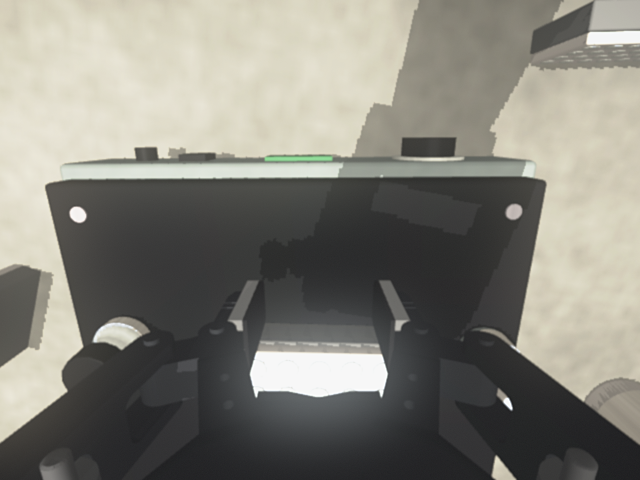

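Wrist view: the near edge is straight at row ~324, columns 255–388, giving shaker x ≈ −36 mm. That leaves about 11 mm to go. I lower the open fingers behind it and push.

```bash
python3 -m handwheel '[[[0.05,0,-0.003,0.03,0],[0.05,0,0,0.03,0],[0.05,0,0,0,0],[0.05,-0.01,0,0,0],[0.05,-0.01,0,0,0],[0.05,-0.01,0,0,0],[0.05,-0.008,0,0,0],[0.05,-0.003,0,0,0],[0.05,-0.003,0,0,0],[0.05,0,0,0,0]]]'
python3 -m handwheel '[[[0.05,-0.002,0,0,0],[0.05,-0.002,0,0,0],[0.05,-0.002,0,0,0],[0.05,0,0,0,0]]]'
python3 -m handwheel '[[[0.05,-0.002,0,0,0],[0.05,-0.002,0,0,0],[0.05,0,0,0,0]]]'
```

```text
time: 7.03
eef_pos: [0.482, 0.0771, 0.1077]
tcp_rot: [-0.083, 0.997, -0.0, 0.0]
contact_force: [0.2, 0.1, -0.2]
opening: 0.586
finger_force: 0.0
time: 7.37
eef_pos: [0.4874, 0.0781, 0.1073]
tcp_rot: [-0.083, 0.997, 0.0, 0.0]
contact_force: [-1.4, -1.0, 0.7]
opening: 0.584
finger_force: 0.8
time: 7.62
eef_pos: [0.4916, 0.0789, 0.1072]
tcp_rot: [-0.083, 0.997, 0.0, 0.0]
contact_force: [-1.3, 0.7, -0.3]
opening: 0.587
finger_force: 0.6
```

```bash
python3 -m handwheel '[[[0.05,-0.002,0,0,0],[0.05,-0.002,0,0,0],[0.05,0,0,0,0]]]'
python3 -m handwheel '[[[0.05,-0.0015,0,0,0],[0.05,-0.0015,0,0,0],[0.05,0,0,0,0]]]'
```

```text
time: 7.87
eef_pos: [0.4957, 0.0795, 0.1072]
tcp_rot: [-0.083, 0.997, 0.0, 0.0]
contact_force: [-0.8, -0.2, 0.4]
opening: 0.586
finger_force: 0.5
time: 8.12
eef_pos: [0.4957, 0.0795, 0.1073]
tcp_rot: [-0.083, 0.997, -0.0, -0.004]
contact_force: [-10.6, -1.5, 8.0]
opening: 0.584
finger_force: 5.5
```

```bash
python3 -m handwheel '[[[0.05,-0.001,0,0,0],[0.05,-0.001,0,0,0],[0.05,0,0,0,0]]]'
```

```text
time: 8.37
eef_pos: [0.4957, 0.0795, 0.1073]
tcp_rot: [-0.083, 0.996, -0.001, -0.007]
contact_force: [-16.2, -3.9, 13.2]
opening: 0.592
finger_force: 8.8
```

```bash
python3 -m handwheel '[[[0.05,0.005,0,0,0],[0.05,0.012,0,0,0],[0.05,0.012,0,0,0],[0,0,0,-0.035,0],[0,0,0,-0.04,0],[0,0,0,-0.04,0],[0,0,0,-0.04,0],[0,0,0,-0.035,0],[0,0,0.04,0,0],[0,0,0.04,0,0],[0,0,0.04,0,0],[0,0,0,0,0]]]'
python3 - <<'E'
from h import *
s=get_state();C=cam("wrist",s);T,S=cam("top"),cam("side")
t=viewer.read_camera("top");im=viewer.read_camera("side"); w=viewer.read_camera("wrist");cv2.imwrite("pics/w3.png",w)
for k,CC in(("wrist",C),("side",S),("top",T)):
  for n in("rail_face","cassette_mid","bail_bar"):
    for d in viewer.pinpoint(k,n)[:2]: print(k,n,(np.array(d["xy"])*[640,480]).round(1),round(d["confidence"],2),onz(CC,np.array(d["xy"])*[640,480],{"r":.1,"c":.117,"b":.207}[n[0]]).round(4))
cv2.imwrite("pics/a3.png",np.hstack([cv2.resize(im[160:280,300:440],(400,343)),cv2.copyMakeBorder(cv2.resize(w,(400,300)),0,43,0,0,0)]))
E
```

```text
time: 9.37
eef_pos: [0.4509, 0.1993, 0.2982]
tcp_rot: [-0.086, 0.996, 0.002, 0.002]
contact_force: [-0.1, -0.4, 0.5]
opening: 0.002
finger_force: 0.0
wrist cassette_mid [418.5  33.7] 0.76 [0.2829 0.2569 0.117 ]
wrist cassette_mid [198.3 285.3] 0.59 [0.5517 0.0875 0.117 ]
side rail_face [379.2 223.6] 0.88 [0.5895 0.0867 0.1   ]
side cassette_mid [413.3 340.5] 0.95 [ 0.5529 -0.2656  0.117 ]
side cassette_mid [369.5 216.7] 0.83 [0.5661 0.099  0.117 ]
side bail_bar [402.8 185.7] 0.91 [0.6412 0.0945 0.207 ]
top rail_face [279.4 194.2] 0.91 [0.5923 0.0795 0.1   ]
top cassette_mid [410.1 193.3] 0.88 [ 0.5573 -0.2018  0.117 ]
top cassette_mid [278.5 212.6] 0.8 [0.5455 0.0839 0.117 ]
top bail_bar [262.6 158.4] 0.8 [0.633  0.0987 0.207 ]
```

View pics/a3.png

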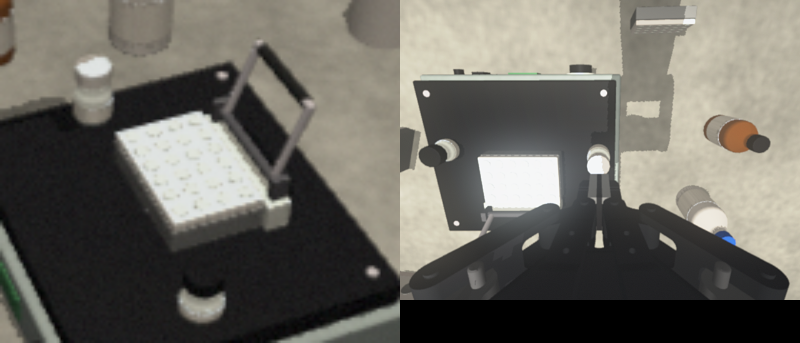

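The cassette lies flush and parallel to the rail, and both jars are still standing. The bail leans back at about 2.0 rad with its bar at world ≈ (0.637, 0.095, 0.207). Next I go over and behind it.

```bash
python3 -m handwheel '[[[0,-0.032,-0.0225,0,0],[0,-0.032,-0.0225,0,0],[0,-0.032,-0.0225,0,0],[0,-0.032,-0.0225,0,0],[0,-0.032,-0.0225,0,0],[0,-0.032,-0.0225,0,0],[0,0,0,0,0]]]'
python3 - <<'E'
from h import *
s=get_state();p=s["eef_pos"]
im=viewer.read_camera("side")
a=np.radians(9.5);A=np.array([[np.cos(a),-np.sin(a)],[np.sin(a),np.cos(a)]])
print(p,(A.T@(p[:2]-[.5305,.0765])).round(4),R.from_quat(s["tcp_rot"]).as_matrix()[:2,:2].round(3).tolist())
E
```

```text
time: 10.55
eef_pos: [0.6678, 0.088, 0.294]
tcp_rot: [-0.081, 0.997, -0.001, -0.001]
contact_force: [-1.5, 0.1, -0.9]
opening: -0.0
finger_force: 0.0
[0.66778759 0.08796559 0.29399453] [ 0.1373 -0.0114] [[-0.987, -0.161], [-0.161, 0.987]]
```

```bash
python3 -m handwheel '[[[0,0,0.009,0.025,0],[0,0,0,0.025,0],[0,0,0,0.025,0],[0,0,0,0.024,0],[0,0,0,0,0],[0,0.008,0,0,0],[0,0.008,0,0,0],[0,0.005,0,-0.001,0],[0,0,0,0,0]]]'
python3 -m handwheel '[[[0,0.0055,0,-0.0013,0],[0,0.0055,0,-0.0013,0],[0,0.0055,0,-0.0013,0],[0,0.0055,0,-0.0013,0],[0,0.0055,0,-0.001,0],[0,0,0,0,0]]]'
python3 - <<'E'
from h import *
s=get_state();p=s["eef_pos"]
im=viewer.read_camera("side")
a=np.radians(9.5);A=np.array([[np.cos(a),-np.sin(a)],[np.sin(a),np.cos(a)]])
print((A.T@(p[:2]-[.5305,.0765])).round(4),p[2])
for d in viewer.pinpoint("side","bail_bar"): print(np.array(d["xy"])*[640,480],d["confidence"])
for th in(2.04,1.9,1.8,1.7,1.57,1.4): print(th,proj(cam("side"),np.r_[A@[.073-.075*np.cos(th),0]+[.5305,.0765],.14+.075*np.sin(th)]).round(1))
E
```

```text
time: 11.35
eef_pos: [0.6411, 0.0978, 0.2023]
tcp_rot: [-0.083, 0.997, -0.0, 0.002]
contact_force: [-0.8, -0.1, -1.5]
opening: -0.0
finger_force: 0.0
time: 11.85
eef_pos: [0.6127, 0.093, 0.2054]
tcp_rot: [-0.083, 0.997, 0.0, -0.001]
contact_force: [0.1, 0.3, -0.0]
opening: -0.001
finger_force: 0.0
[0.0838 0.0027] 0.20538534295980942
[386.88  188.304] 0.72
[350.784 451.2  ] 0.36
2.04 [[400.8 186.1]]
1.9 [[397.4 185.7]]
1.8 [[394.7 185.7]]
1.7 [[392. 186.]]
1.57 [[388.4 186.7]]
1.4 [[383.5 188.3]]
```

```bash
python3 -m handwheel '[[[0,0.0055,0,0.001,0],[0,0.0055,0,0.001,0],[0,0.0055,0,0.001,0],[0,0.0055,0,0.001,0],[0,0.0055,0,0.002,0],[0,0.005,0,0.003,0],[0,0.005,0,0.003,0],[0,0.005,0,0.003,0],[0,0.004,0,0.003,0],[0,0,0,0,0]]]'
python3 - <<'E'
from h import *
s=get_state();p=s["eef_pos"]
im=viewer.read_camera("side")
cv2.imwrite("pics/a4.png",cv2.resize(im[130:290,290:450],(560,560)))
a=np.radians(9.5);A=np.array([[np.cos(a),-np.sin(a)],[np.sin(a),np.cos(a)]])
print((A.T@(p[:2]-[.5305,.0765])).round(4),p[2])
for d in viewer.pinpoint("side","bail_bar"): print(np.array(d["xy"])*[640,480],d["confidence"])
for th in(1.4,1.2,1,.8,.6): print(th,proj(cam("side"),np.r_[A@[.073-.075*np.cos(th),0]+[.5305,.0765],.14+.075*np.sin(th)]).round(1))
E
```

```text
time: 12.78
eef_pos: [0.567, 0.0853, 0.1863]
tcp_rot: [-0.083, 0.997, -0.0, -0.001]
contact_force: [1.1, -0.7, -0.1]
opening: -0.003
finger_force: 0.2
[0.0374 0.0027] 0.1862626000240724
[371.072 200.592] 0.79
1.4 [[383.5 188.3]]
1.2 [[377.8 191. ]]
1 [[372.5 194.6]]
0.8 [[367.7 198.8]]
0.6 [[363.7 203.5]]
```

View pics/a4.png

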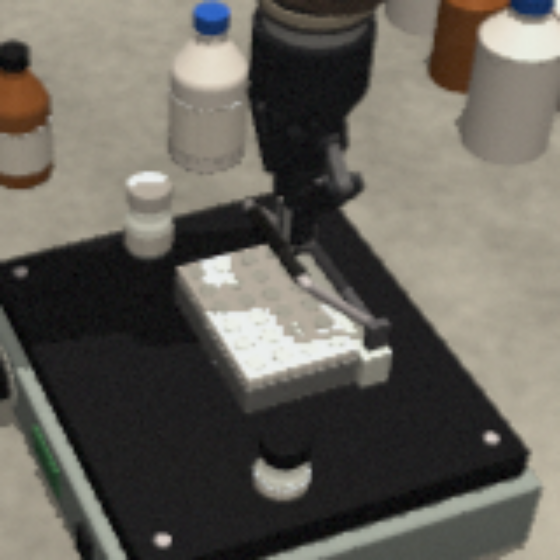

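Bail at about 0.85 rad, with the bar at crop (300,270). I nudge it a little further from behind, then go up and over to push from above.

```bash
python3 -m handwheel '[[[0,0.004,0,0.004,0],[0,0.004,0,0.004,0],[0,0,0,0,0],[0,-0.007,0,0,0],[0,-0.002,0,-0.025,0],[0,0,0,-0.03,0],[0,0.015,0,0,0],[0,0.014,0,0,0],[0,0,0,0.012,0],[0,0,0,0.01,0],[0,0,0,0,0]]]'
python3 -m handwheel '[[[0,0.001,0,0.006,0],[0,0.001,0,0.006,0],[0,0.001,0,0.006,0],[0,0.001,0,0.006,0],[0,0,0,0,0]]]'
python3 - <<'E'
from h import *
s=get_state();p=s["eef_pos"]
im=viewer.read_camera("side")
a=np.radians(9.5);A=np.array([[np.cos(a),-np.sin(a)],[np.sin(a),np.cos(a)]])
print((A.T@(p[:2]-[.5305,.0765])).round(4),p[2])
for d in viewer.pinpoint("side","bail_bar"): print(np.array(d["xy"])*[640,480],d["confidence"])
for th in(.8,.6,.4,.2,0): print(th,proj(cam("side"),np.r_[A@[.073-.075*np.cos(th),0]+[.5305,.0765],.14+.075*np.sin(th)]).round(1))
E
```

```text
time: 13.8
eef_pos: [0.539, 0.081, 0.2087]
tcp_rot: [-0.083, 0.997, 0.0, -0.003]
contact_force: [-0.7, 0.5, 0.5]
opening: -0.0
finger_force: 0.0
time: 14.22
eef_pos: [0.5356, 0.0802, 0.1867]
tcp_rot: [-0.083, 0.997, 0.0, -0.002]
contact_force: [-0.5, -1.5, -0.5]
opening: -0.001
finger_force: 0.0
[0.0056 0.0028] 0.18665477671769212
[367.808 203.088] 0.65
0.8 [[367.7 198.8]]
0.6 [[363.7 203.5]]
0.4 [[360.6 208.4]]
0.2 [[358.6 213.3]]
0 [[357.8 218. ]]
```

```bash
python3 -m handwheel '[[[0,0,0,-0.015,0],[0,-0.006,0,0,0],[0,0,0,0.008,0],[0,0,0,0.006,0],[0,0.001,0,0.005,0],[0,0.001,0,0.005,0],[0,0.002,0,0.005,0],[0,0.001,0,0.005,0],[0,0.001,0,0.005,0],[0,0,0,0,0]]]'
python3 -m handwheel '[[[0,0.001,0,0.004,0],[0,0.001,0,0.004,0],[0,0.001,0,0.004,0],[0,0,0,0.004,0],[0,0,0,0,0]]]'
python3 - <<'E'
from h import *
s=get_state();p=s["eef_pos"]
im=viewer.read_camera("side")
a=np.radians(9.5);A=np.array([[np.cos(a),-np.sin(a)],[np.sin(a),np.cos(a)]])
print((A.T@(p[:2]-[.5305,.0765])).round(4),p[2])
for d in viewer.pinpoint("side","bail_bar"): print(np.array(d["xy"])*[640,480],d["confidence"])
E
```

```text
time: 15.15
eef_pos: [0.5357, 0.0803, 0.1629]
tcp_rot: [-0.083, 0.997, 0.0, -0.001]
contact_force: [-0.8, 0.6, -0.2]
opening: -0.002
finger_force: 0.0
time: 15.57
eef_pos: [0.5331, 0.0797, 0.1474]
tcp_rot: [-0.083, 0.997, 0.0, -0.001]
contact_force: [1.0, 0.6, 0.1]
opening: -0.004
finger_force: 0.0
[0.003  0.0027] 0.14739816115256305
[361.088 212.688] 0.78
```

```bash
python3 -m handwheel '[[[0,0,0,0.002,0],[0,0,0,0.002,0],[0,0,0,0.001,0],[0,0,0,0,0]]]'
python3 -m handwheel '[[[0,0,0,0.001,0],[0,0,0,0.001,0],[0,0,0,0,0]]]'
python3 - <<'E'
from h import *
im=viewer.read_camera("side")
cv2.imwrite("pics/a5.png",cv2.resize(im[130:290,290:450],(560,560)))
E
```

```text
time: 16.0
eef_pos: [0.5336, 0.0797, 0.1433]
tcp_rot: [-0.083, 0.997, 0.0, -0.0]
contact_force: [0.9, -0.7, 0.6]
opening: 0.002
finger_force: 0.0
time: 16.25
eef_pos: [0.5337, 0.0797, 0.142]
tcp_rot: [-0.083, 0.997, -0.0, -0.0]
contact_force: [-1.0, -0.7, 2.6]
opening: 0.004
finger_force: 1.2
```

View pics/a5.png

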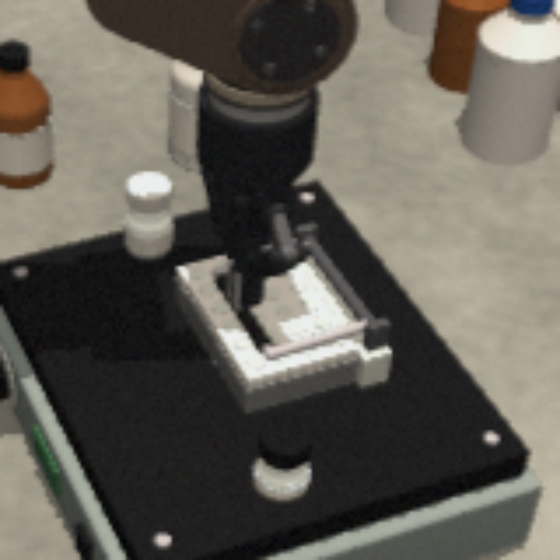

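The bail lies almost level on the cassette, the wire arm running (270,350)–(370,325). I press a little more until the force rises.

```bash
python3 -m handwheel '[[[0,0,0,0.0015,0],[0,0,0,0.0015,0],[0,0,0,0,0]]]'
python3 -m handwheel '[[[0,0,0,0.001,0],[0,0,0,0.001,0],[0,0,0,0,0]]]'
```

```text
time: 16.55
eef_pos: [0.5339, 0.0797, 0.1416]
tcp_rot: [-0.083, 0.997, -0.0, -0.0]
contact_force: [-7.7, 0.2, 14.3]
opening: 0.0
finger_force: 7.2
time: 16.8
eef_pos: [0.5339, 0.0797, 0.1414]
tcp_rot: [-0.083, 0.997, -0.0, -0.001]
contact_force: [-11.7, 0.2, 21.5]
opening: -0.002
finger_force: 11.0
```

```bash
python3 -m handwheel '[[[0,0,0,-0.004,0],[0,0,0,-0.02,0],[0,0,0,-0.04,0],[0,0,0,-0.04,0],[0,0,0,-0.04,0],[0,0.015,0.04,-0.005,0],[0,0.015,0.04,0,0],[0,0.015,0.04,0,0],[0,0.005,0.04,0,0],[0,0,0,0,0]]]'
python3 - <<'E'
from h import *
im=viewer.read_camera("side"); w=viewer.read_camera("wrist")
for d in viewer.pinpoint("side","bail_bar")[:1]: print(np.array(d["xy"])*[640,480],d["confidence"])
cv2.imwrite("pics/a6.png",np.hstack([cv2.resize(im[160:280,300:440],(400,343)),cv2.copyMakeBorder(cv2.resize(w,(400,300)),0,43,0,0,0)]))
E
```

```text
time: 17.63
eef_pos: [0.4569, 0.2315, 0.2852]
tcp_rot: [-0.086, 0.996, 0.002, -0.0]
contact_force: [-0.4, -0.7, -0.1]
opening: 0.001
finger_force: 0.0
[360.128 220.32 ] 0.87
```

View pics/a6.png

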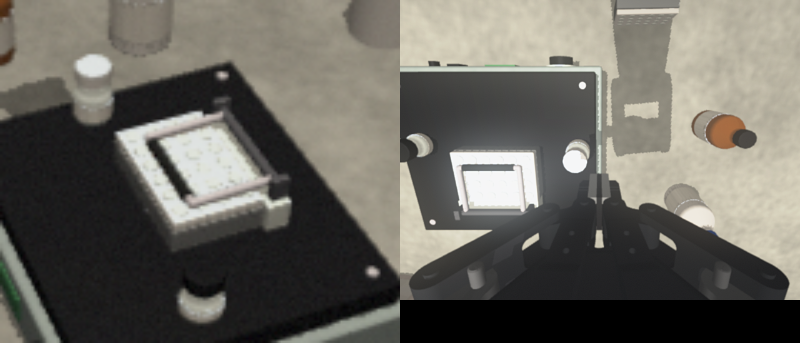

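The cassette is flat, lid up and flush with the rail. The bail rests on it, the jars are in place and the robot is clear.

```bash
python3 -c "
from plant import sign_off; print(sign_off())"
```

```text
the job is handed in; nothing more can be done
None
```

I tipped the cassette flat with its lid up, pushed it flush against the rail, then lowered the bail onto it; the last pictures show this with the jars still in place, and the job is handed in at about 18 s of the 64 s allowed.

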